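Stack two toothed hook plates, tabs opposed, on a splined key stand

TASK

Build up the key stand: slide the hook plate with the broad tab down the splined post first, its tab over the coin-cup end of the wooden base as nearly as the splines allow, then slide the plate with the narrow tab down on top of it, its tab pointing the opposite way. Both plates must be meshed with the splines and fully home, flat on what is below; ease them on gently rather than forcing them (well under 30 N), let go, and leave the torch, the dish and the clamp where they are.

Things in the scene. Friction and masses are not known exactly. Their poses are not given: they have to be found in the camera images.
- stand: Key stand, fixed to the ledge: wooden base 180 (x) x 90 (y) x 18 mm, origin at the centre of its underside. A dark round coin cup, 56 mm wide, rim 24 mm above the ledge, sits 58 mm along +x; the -x end is plain. A steel splined post stands at the origin (see post_top, seat). A tab pointing within 0.65 rad of the base's +x (or -x) counts as over that end
- post_top (a point): Top of the post, on its axis, 80 mm above the ledge. Downwards: cone from radius 6 to 10.5 mm (80 to 74 mm), smooth pilot of radius 10.5 mm (74 to 66), six straight splines 5 mm wide with tips at radius 17.5 mm on a core of radius 11.5 mm (66 to 30), round shoulder of radius 24 mm (30 to 18). The splines have square top ends
- seat (a point): On the post's axis at the shoulder top, 30 mm up, axes as the stand's: the first plate's underside rests here, the second's 12 mm higher. The post is stiff (0.8 N m, leave it so) and its spline angle is NOT in any pose: find it by eye or feel. A tab squarely along the base never meshes; the nearest mesh is 0.14 to 0.53 rad off square, to either side, the same turn for both tabs
- broad_plate: Aluminium plate on the ledge, to go on first: hexagon 52.4 mm across flats, a free pair facing its +y and -y (for the fingers), 12 mm thick, 0.08 to 0.14 kg; origin at the underside's centre, z up. Bore: six inward teeth 6 mm wide, tips at radius 13.2 mm, at 0, 60, 120.. deg from x; gaps out to radius 19.2 mm. Meshed play 1.5 mm and 0.11 rad either way, six meshing angles
- narrow_plate: Aluminium plate on the ledge, to go on second: same hexagon, bore, mass and frame as the broad plate, but with a narrow tab along its +x. The plates start lying flat one on each side of the stand; which is on which side varies
- broad_tab (a point): Point on top of the broad tab, 65 mm from its plate's centre along x, 10 mm above the underside. The tab is 34 mm wide, 6 mm thick (4 to 10 mm above the underside), ends 73 mm from the centre and carries two short pins side by side, tops 20 mm above the underside
- narrow_tab (a point): Point on top of the narrow tab, 65 mm from its plate's centre along x, 10 mm above the underside. The tab is 14 mm wide, otherwise like the broad one, and carries one pin
- torch: Bystander: yellow plastic torch lying on the ledge, 152 mm long, 44 mm wide at its head, origin under its middle; leave alone
- dish: Bystander: round white ceramic dish, 110 mm wide, 30 mm high, origin at the centre of its underside; leave alone
- clamp: Bystander: chrome bulldog clamp about 80 x 70 x 36 mm, origin under its middle; leave alone
There are look-alikes about, which are no part of the job. What is shaped like the broad_plate but blue or purple is not meant. What is shaped like the narrow_plate but purple is not meant.

How it is judged:
By the outcome, as a careful person would: the job done as asked, in the order asked, and still so for the second after the job is handed in, with the robot touching nothing.
It also fails if it takes over 72 s, if anything falls off the work surface, if the arm or the gripper's body presses on something with over 40 N, if the wrist force passes 120 N, or if a joint passes its speed limit or range.

ROBOT

A 6-joint arm with a two-finger parallel gripper is mounted at the origin on the work surface. World frame = base frame: x ahead of the robot, y to its left, z up, the work surface at z = 0. Lengths are in m, angles in degrees, forces in N, time in s.
With the tool pointing down it reaches from about 0.425 to 0.95 m from the base axis. Payload 14.7 kg.
Tool frame: the origin (TCP) lies on the centre line of the jaws, within the pads' length; the fingertips stand 17 mm ahead of it and the grasp point (between the pads) lies 2 mm behind it; z points along the fingers, y is the line along which they close (so a half turn about z gives the same grasp; the last joint's range is limited). The gripper opens to 85 mm and grips with 20 to 120 N. Pads are 22 mm wide; open, the fingers measure 114 mm over their backs; the gripper's body (76 mm by 85 mm) begins 54 mm behind the grasp point. The pads swing forward as they close: fully open they stand 13 mm farther back than shut.
Start: joints at [61.616, 27.513, 91.461, -0, 61.026, -2.67], TCP at [0.282, 0.586, 0.248] pointing down, gripper open.
Joint ranges: [-157.49, 157.49], [-46.99, 117.5], [13.45, 153.17], [-89.5, 269.5], [5.16, 153.95], [-167.48, 167.48]. Speed limits (degrees/s): [108.29, 108.29, 136.94, 172.46, 172.46, 172.46].

INTERFACE

Orientations are given as a 3x3 rotation matrix whose columns are the frame's x, y, z axes.
In Python, from workcell import env gives the robot as it stands.
- The arm moves only by the tool drive_tool, never from a script. Its argument "moves" is one flat list of numbers, 5 for each row, row after row: the shift along the tool's x, y, z in m, then the turn about the tool's z in rad, then the closure, from -1 (fully open) to 1 (shut), so that 0 is half open. A call has exactly 8 rows; each row shifts and turns the commanded pose from where the row before left it, along the tool's axes as they then stand; what a row does not reach is not made up. A row lasts 1/8 s, in which the tool goes at most 62.5 mm and 10.7 degrees, less where a joint would pass 70% of its speed; a pose out of reach is approached as far as the arm can. A call is refused whole if a number of a shift passes 0.0625 or a number of a turn 0.188, either way. A call with a gripper value outside its range is refused whole. The fingers move at their own pace and stop on an object; "newtons" is the grip in N (left out, the last holds). Time passes only in rows, so rows that do not move let the fingers close, or fill a call up. It gives the time, the measured TCP pose, the force, the opening and the grip force at its end, in the units of the state.
- env.read_state(): the state, without advancing time (a new reading comes with each control period).
- env.read_camera(name): name is "scene" or "side" or "wrist"; returns a dict with "img" (480x640x3 uint8, red, green, blue), "intrinsics" (3x3 intrinsics, pixels), "cam_to_world" (4x4, takes a point from camera to world coordinates). Camera axes: x right, y up, looking along -z (the intrinsics and any distortion apply to the point x, -y, -z); pixel columns grow to the right and rows downward; lengths in m; the calibration is good to about 2 mm. A picture is of the moment at which its call begins. There is no depth.
- env.hand_in(): hands the job in; it is judged then, once.
Trained networks look in a picture, given as the dict that the camera call returned (one of the last four; its "shot" number tells which), for a name from the list of things; names that differ only in an ending like _2 or _b are one class to them, and where a whole thing is asked for, a point or a joint stands for the part that bears it (a point fixed in the world has none). Each returns a list of dicts, best first, with "score" (0 to 1); they miss things now and then, are a little off and sometimes report something else, mostly with a low value. They report only what shows in the picture. A call takes as long as a camera call. They do not tell look-alikes from the thing itself.
- env.search_frame(picture, name): "box" ([left, top, width, height] in pixels, round what is visible of it).
- env.trace(picture, name): "mask" (480x640 bool, what is visible of it) and "box" ([left, top, width, height] in pixels, round what is visible of it).
- env.pinpoint(picture, name): "xy" ([column, row] in pixels: a listed point, or the origin of a listed thing).
The state is a dict: "time": time; "joint_pos": joint angles; "dq": joint speeds; "joint_torque": joint torques, N m; "tool_pos": TCP position; "eef_rot": TCP orientation; "wrist_force": force on the tool from outside, world axes, zero at the start; "ft_torque": the same for the moment, N m; "width": finger opening in m; "grasp_force": force on a finger pad.
Only numpy, scipy, OpenCV 4.12 (cv2) and the standard library are available. Lean on these libraries where they do the work, as an engineer would, in place of code of your own. Each camera call takes 0.05 s, during which the arm holds its last target. There are 200 camera calls.

## Working session

There is one attempt and no reset: what is moved stays moved. The work goes in short steps, Python scripts to look and compute and a tool call to move; the robot and the scene stay as the last step left them, time stands still between calls to the robot, and variables do not carry over. Pictures are saved under pics/ and viewed, at most 10 in all, crops included, and the job is handed in when it is done.

Besides the shell and the picture viewer there is one more tool, called after ">>>" as name(argument=value, ...) on one line, values as JSON. drive_tool: Moves the arm, as the interface text tells. Its arguments: {"type":"object","properties":{"moves":{"type":"array"},"newtons":{"type":"number"}},"required":["moves"]}

```bash
ls; mkdir -p pics
cat > h.py <<'E'
import numpy as np, cv2
from workcell import env
def ray(p,uv):
    K=np.array(p["intrinsics"]);T=np.array(p["cam_to_world"])
    d=np.linalg.inv(K)@[uv[0],uv[1],1]; d=T[:3,:3]@(d*[1,-1,-1]); return T[:3,3],d
def at(p,uv,z):
    o,d=ray(p,uv); return (o+d*(z-o[2])/d[2])
def proj(p,X):
    K=np.array(p["intrinsics"]);T=np.array(p["cam_to_world"])
    c=T[:3,:3].T@(np.array(X)-T[:3,3])*[1,-1,-1]; q=K@c; return q[:2]/q[2]
def save(n,img): cv2.imwrite("pics/"+n,cv2.cvtColor(img,cv2.COLOR_RGB2BGR))
E
python3 - <<'E'
from h import *
s=env.read_state(); print(s["time"],s["tool_pos"],s["eef_rot"],s["width"])
H={"post_top":.08,"seat":.03,"broad_tab":.01,"narrow_tab":.01}
ims=[]
for c in ("scene","side"):
    p=env.read_camera(c); ims.append(p["img"]); print(c,[k for k in p], np.round(p["cam_to_world"],3).tolist())
    for n in ["stand","post_top","broad_plate","broad_tab","narrow_plate","narrow_tab","torch","dish","clamp"]:
        for r in env.pinpoint(p,n)[:4]:
            print(n,round(r["score"],2),np.round(r["xy"]),np.round(at(p,r["xy"],H.get(n,0)),3))
    save(c+".png",p["img"])
E
```

```text
pics
0.0 [0.28184619 0.5853223  0.24768931] [[-9.00977905e-01  4.33864685e-01 -5.00144295e-04]
 [ 4.33864973e-01  9.00977328e-01 -1.02006770e-03]
 [ 8.04732108e-06 -1.13605355e-03 -9.99999355e-01]] 0.08509949224880617
scene ['img', 'intrinsics', 'cam_to_world', 'shot'] [[-0.034, -0.852, 0.522, 1.192], [0.999, -0.021, 0.029, 0.021], [-0.014, 0.523, 0.852, 1.082], [0.0, 0.0, 0.0, 1.0]]
stand 0.86 [347. 249.] [0.547 0.047 0.   ]
post_top 0.67 [346. 229.] [0.549 0.044 0.08 ]
broad_plate 0.96 [446. 174.] [0.346 0.269 0.   ]
broad_plate 0.93 [438. 241.] [0.523 0.239 0.   ]
broad_plate 0.67 [478. 219.] [0.466 0.328 0.   ]
broad_tab 0.91 [427. 263.] [0.583 0.211 0.01 ]
broad_tab 0.9 [512. 232.] [0.502 0.393 0.01 ]
broad_tab 0.72 [446. 194.] [0.409 0.261 0.01 ]
narrow_plate 0.91 [236. 234.] [ 0.516 -0.189  0.   ]
narrow_plate 0.84 [178. 232.] [ 0.515 -0.314  0.   ]
narrow_plate 0.61 [139. 305.] [ 0.688 -0.366  0.   ]
narrow_tab 0.7 [148. 233.] [ 0.525 -0.375  0.01 ]
narrow_tab 0.64 [247. 253.] [ 0.568 -0.16   0.01 ]
torch 0.89 [364. 346.] [0.762 0.082 0.   ]
dish 0.6 [241. 336.] [ 0.747 -0.15
[... 291 characters left out ...]
 [0.549 0.057 0.08 ]
post_top 0.5 [316. 392.] [ 0.512 -0.424  0.08 ]
broad_plate 0.83 [281. 186.] [0.454 0.347 0.   ]
broad_plate 0.68 [239. 202.] [ 0.336  0.273 -0.   ]
broad_tab 0.65 [261. 203.] [0.397 0.253 0.01 ]
broad_tab 0.62 [324. 210.] [0.568 0.214 0.01 ]
broad_tab 0.57 [290. 170.] [0.48 0.41 0.01]
narrow_plate 0.97 [312. 324.] [ 0.516 -0.188  0.   ]
narrow_plate 0.67 [309. 370.] [ 0.503 -0.313  0.   ]
narrow_tab 0.75 [311. 370.] [ 0.507 -0.321  0.01 ]
narrow_tab 0.64 [331. 308.] [ 0.561 -0.153  0.01 ]
narrow_tab 0.58 [321. 393.] [ 0.524 -0.378  0.01 ]
torch 0.67 [396. 238.] [0.748 0.094 0.   ]
dish 0.59 [412. 308.] [ 0.747 -0.154  0.   ]
clamp 0.92 [400. 388.] [ 0.684 -0.367  0.   ]
```

Run:
```python
import cv2
a=cv2.imread("pics/scene.png")[150:350,100:540];
cv2.imwrite("pics/c1.png",cv2.resize(a,(800,364),interpolation=cv2.INTER_CUBIC))
```

```text
(no output)
```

View pics/c1.png

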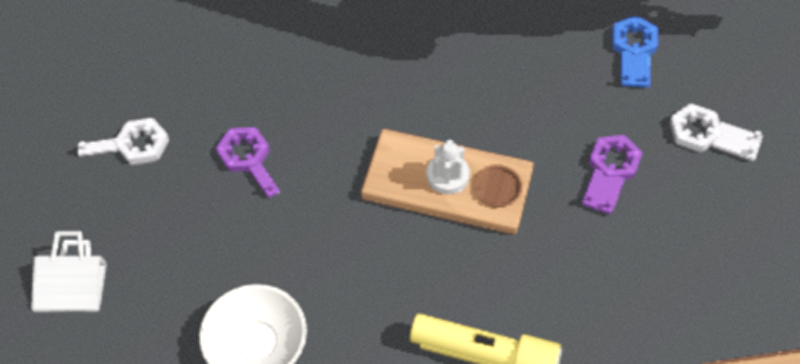

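Candidates in scene pixels:
- Broad plates: silver (482,220), purple (438,236), blue (449,170).
- Narrow plates: silver (178,227), purple (234,231).
- The clamp (140,305) was also reported as a narrow plate.

By the description I choose the two silver plates. The cup is at the right end of the base, about (372,252).

```bash
cat >> h.py <<'E'
def go(x,y,z,yaw):
    s=env.read_state(); R=np.array(s["eef_rot"]); d=R.T@(np.array([x,y,z])-s["tool_pos"])
    y0=np.arctan2(R[1,0],R[0,0]); t=(y0-yaw+np.pi)%(2*np.pi)-np.pi
    print("t",round(s["time"],2),"pos",np.round(s["tool_pos"],4),"yaw",round(y0,3),"shift",np.round(d,4),"turn",round(t,3),"F",np.round(s["wrist_force"],1),"w",round(s["width"],4),"gf",round(s["grasp_force"],1),"tilt",np.round(R[:2,2],3))
E
python3 - <<'E'
from h import *
p=env.read_camera("wrist"); T=np.array(p["cam_to_world"]); s=env.read_state(); R=np.array(s["eef_rot"])
print("cam in tool",np.round(R.T@(T[:3,3]-s["tool_pos"]),3),"\n",np.round(R.T@T[:3,:3],3),p["intrinsics"])
# stand wood mask -> yaw
for c in ("scene","side"):
    p=env.read_camera(c)
    r=env.trace(p,"stand")[0]; hsv=cv2.cvtColor(p["img"],cv2.COLOR_RGB2HSV)
    m=(r["mask"]).astype(np.uint8)
    wood=((hsv[...,1]>60)&(hsv[...,0]<25)&(r["mask"]>0)).astype(np.uint8)
    cs=max(cv2.findContours(wood,0,1)[0],key=cv2.contourArea)[:,0,:]
    W=np.array([at(p,q,.018)[:2] for q in cs],np.float32)
    (cx,cy),wh,a=cv2.minAreaRect(W*1000); print(c,cx,cy,wh,a)
    for n in ("broad_plate","narrow_plate"):
      for r in env.trace(p,n):
        ys,xs=np.nonzero(r["mask"]); col=p["img"][r["mask"]>0].mean(0)
        if np.ptp(col)<25: 
            cs=np.argwhere(r["mask"])[:,::-1]; print(n,r["score"],col.round(),xs.mean(),ys.mean(),at(p,(xs.mean(),ys.mean()),.01).round(3))
go(.46,.335,.2,np.arctan2(.065,.035))
E
```

```text
cam in tool [ 0.069 -0.    -0.125] 
 [[ 0.     0.962  0.274]
 [ 1.    -0.    -0.   ]
 [ 0.     0.274 -0.962]] [[346.44642561   0.         318.64812643]
 [  0.         346.44642561 234.5874867 ]
 [  0.           0.           1.        ]]
scene 557.2028198242188 42.55150604248047 (179.7786407470703, 98.84590148925781) 76.54766082763672
broad_plate 0.63 [220. 219. 221.] 491.74836173001313 223.04062909567497 [0.482 0.353 0.01 ]
narrow_plate 0.97 [225. 224. 226.] 170.81488203266787 227.90018148820326 [ 0.511 -0.328  0.01 ]Traceback (most recent call last):
  File "<stdin>", line 10, in <module>
ValueError: max() iterable argument is empty
```

>>> drive_tool(moves=[-0.038,-0.021,0.01,0,-1,-0.038,-0.021,0.01,0,-1,-0.038,-0.021,0.01,0,-1,-0.038,-0.021,0.01,0,-1,-0.038,-0.021,0.01,0,-1,-0.038,-0.021,0.01,0,-1,-0.038,-0.021,0.01,0,-1,0,0,0,0.18,-1])

```text
time: 2.35
tool_pos: [0.4591, 0.3353, 0.1776]
eef_rot: [[-0.806, 0.592, -0.001], [0.592, 0.806, -0.001], [0.0, -0.001, -1.0]]
wrist_force: [-0.2, 0.3, 0.4]
width: 0.0854
grasp_force: 0.0
```

>>> drive_tool(moves=[0,0,0,0.18,-1,0,0,0,0.18,-1,0,0,0,0.18,-1,0,0,0,0.18,-1,0,0,0,0.18,-1,0,0,0,0.18,-1,0,0,0,0.18,-1,0,0,0,0.16,-1])

```text
time: 3.35
tool_pos: [0.4579, 0.3378, 0.1784]
eef_rot: [[0.465, 0.885, 0.0], [0.885, -0.465, 0.0], [0.0, 0.0, -1.0]]
wrist_force: [-0.3, -0.4, -0.3]
width: 0.0851
grasp_force: 0.0
```

```bash
cat >> h.py <<'E'
def plate(p,kind,silver=True):
    out=[]
    c=[(r["xy"],r["score"]) for r in env.pinpoint(p,kind+"_plate")]; t=[(r["xy"],r["score"]) for r in env.pinpoint(p,kind+"_tab")]
    for a,sa in c:
        A=at(p,a,0)
        for b,sb in t:
            B=at(p,b,.01); d=B-A
            print(kind,"c",np.round(a),A.round(4)[:2],round(sa,2),"tab",np.round(b),B.round(4)[:2],"len",round(float(np.hypot(d[0],d[1])),4),"yaw",round(float(np.arctan2(d[1],d[0])),3))
E
python3 - <<'E'
from h import *
p=env.read_camera("wrist"); save("w1.png",p["img"]); plate(p,"broad"); go(.46,.335,.18,1.08)
r=env.trace(p,"broad_plate")[0]
g=cv2.cvtColor(p["img"],cv2.COLOR_RGB2GRAY)
E
```

```text
broad c [237. 329.] [0.3349 0.2742] 0.8 tab [326. 141.] [0.494  0.3926] len 0.1984 yaw 0.639
broad c [237. 329.] [0.3349 0.2742] 0.8 tab [494. 278.] [0.5747 0.214 ] len 0.2473 yaw -0.246
broad c [237. 329.] [0.3349 0.2742] 0.8 tab [301. 307.] [0.405  0.2701] len 0.0703 yaw -0.058
broad c [418. 281.] [0.5131 0.2387] 0.78 tab [326. 141.] [0.494  0.3926] len 0.1551 yaw 1.694
broad c [418. 281.] [0.5131 0.2387] 0.78 tab [494. 278.] [0.5747 0.214 ] len 0.0663 yaw -0.381
broad c [418. 281.] [0.5131 0.2387] 0.78 tab [301. 307.] [0.405  0.2701] len 0.1126 yaw 2.859
broad c [328. 214.] [0.4669 0.3358] 0.6 tab [326. 141.] [0.494  0.3926] len 0.063 yaw 1.126
broad c [328. 214.] [0.4669 0.3358] 0.6 tab [494. 278.] [0.5747 0.214 ] len 0.1626 yaw -0.846
broad c [328. 214.] [0.4669 0.3358] 0.6 tab [301. 307.] [0.405  0.2701] len 0.0902 yaw -2.327
t 3.5 pos [0.4579 0.3378 0.1783] yaw 1.095 shift [-0.0015  0.0031 -0.0017] turn 0.015 F [0.4 0.4 0. ] w 0.0857 gf 0.0 tilt [0. 0.]
```

View pics/w1.png

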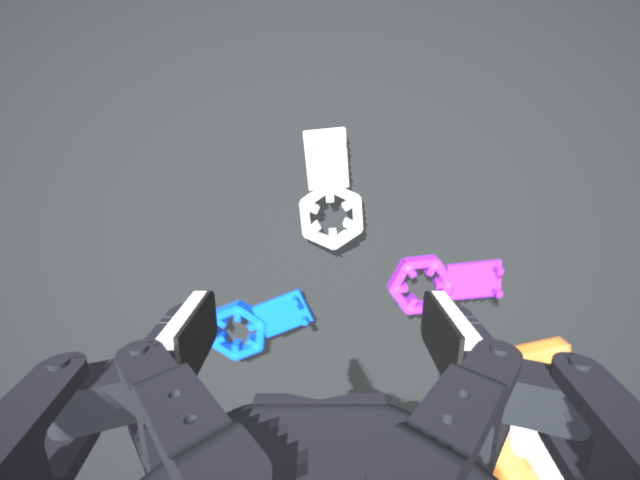

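The silver broad plate is at (332,216) with its tab end at (326,130). The blue one at (238,330) and the purple at (420,285) stand clear of it. I'll fit the plate's outline for an accurate pose.

```bash
cat >> h.py <<'E'
from scipy.optimize import minimize
def prism(P,z0,z1): return [np.array([(x,y,z) for z in (z0,z1) for x,y in P])]
def fit(p,kind,x0,zb=0.):
    w=.017 if kind=="broad" else .007
    a=np.radians(np.arange(0,360,60)); r=.0262/np.cos(np.pi/6)
    hexa=np.c_[r*np.cos(a),r*np.sin(a)]
    parts=prism(hexa,0,.012)+prism([(.02,-w),(.073,-w),(.073,w),(.02,w)],.004,.010)
    img=p["img"].astype(int); m=((img.min(2)>100)&(np.ptp(img,axis=2)<30)).astype(np.uint8)
    c=proj(p,[x0[0]+.03*np.cos(x0[2]),x0[1]+.03*np.sin(x0[2]),zb+.01]); win=np.zeros_like(m); cv2.circle(win,tuple(int(v) for v in c),85,1,-1); m&=win
    cs=cv2.findContours(m,0,1)[0]; cs=max(cs,key=cv2.contourArea); m=cv2.drawContours(np.zeros_like(m),[cs],-1,1,-1)
    S=4
    M=cv2.resize(m*255,None,fx=S,fy=S,interpolation=cv2.INTER_LINEAR)>127
    def cost(v):
        x,y,t=x0[0]+v[0]/1e3,x0[1]+v[1]/1e3,x0[2]+v[2]/50
        R=np.array([[np.cos(t),-np.sin(t),0],[np.sin(t),np.cos(t),0],[0,0,1]]); im=np.zeros(M.shape,np.uint8)
        for q in parts:
            u=np.array([proj(p,R@k+[x,y,zb]) for k in q])*S+1.5
            cv2.fillConvexPoly(im,cv2.convexHull(np.round(u).astype(np.int32)),1)
        return float(((im>0)^M).sum())/M.sum()
    r=minimize(cost,[0,0,0],method="Nelder-Mead",options=dict(initial_simplex=[[0,0,0],[6,0,0],[0,6,0],[0,0,6]],maxiter=150))
    v=r.x; o=(x0[0]+v[0]/1e3,x0[1]+v[1]/1e3,x0[2]+v[2]/50); print(kind,"fit",np.round(o,4),"err",round(r.fun,3)); return o
E
python3 - <<'E'
from h import *
p=env.read_camera("wrist"); o=fit(p,"broad",(.467,.336,1.1)); go(o[0],o[1],.03,o[2])
E
```

```text
broad fit [0.474  0.3568 1.023 ] err 0.736
t 3.6 pos [0.4579 0.3378 0.1784] yaw 1.097 shift [0.0242 0.0056 0.1484] turn 0.074 F [ 0.2  1.3 -0.5] w 0.0853 gf 0.0 tilt [0. 0.]
```

```bash
sed -i 's/img.min(2)>100/img.min(2)>135/' h.py
python3 - <<'E'
from h import *
p=env.read_camera("wrist"); i=p["img"]; print(i[150,400],i[225,332],i[216,305],i[240,345],i[160,328])
o=fit(p,"broad",(.467,.336,1.1)); go(o[0],o[1],.03,o[2])
E
```

```text
[137 143 144] [137 143 144] [255 255 255] [255 255 255] [255 255 255]
broad fit [0.4736 0.3564 1.023 ] err 0.736
t 3.65 pos [0.4579 0.3378 0.1783] yaw 1.096 shift [0.0237 0.0054 0.1483] turn 0.073 F [ 0.3  0.3 -0.2] w 0.0853 gf 0.0 tilt [0. 0.]
```

```bash
sed -i 's/img.min(2)>135/img.min(2)>185/' h.py
python3 - <<'E'
from h import *
p=env.read_camera("wrist")
o=fit(p,"broad",(.467,.336,1.1)); go(o[0],o[1],.03,o[2])
E
```

```text
broad fit [0.469  0.3348 1.1897] err 0.028
t 3.7 pos [0.4579 0.3378 0.1783] yaw 1.095 shift [0.0025 0.0112 0.1483] turn -0.094 F [-1.   0.4 -0.5] w 0.0853 gf 0.0 tilt [-0. -0.]
```

>>> drive_tool(moves=[0.0025,0.0112,0,-0.094,-1,0,0,0.05,0,-0.5,0,0,0.04,0,-0.5,0,0,0.03,0,-0.5,0,0,0.01,0,-0.5,0,0,0.005,0,-0.5,0,0,0,0,-0.5,0,0,0,0,-0.5], newtons=40)

```text
time: 4.7
tool_pos: [0.4695, 0.3352, 0.0443]
eef_rot: [[0.374, 0.927, 0.001], [0.927, -0.374, 0.001], [0.001, 0.001, -1.0]]
wrist_force: [-1.0, -0.3, -0.1]
width: 0.0641
grasp_force: 0.0
```

Run:
```python
from h import *
p=env.read_camera("wrist"); save("w2.png",p["img"])
go(.469,.3348,.02,1.1897)
```

```text
t 4.75 pos [0.4695 0.3351 0.0442] yaw 1.187 shift [-0.0005 -0.0003  0.0242] turn -0.003 F [ 0.1 -0.5  0. ] w 0.0639 gf 0.0 tilt [0.001 0.001]
```

View pics/w2.png

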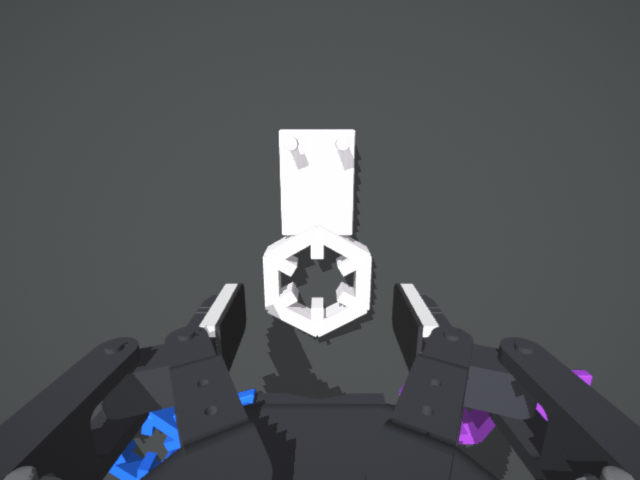

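The broad plate is centred between the pads at about (318,280) and square to them, with its two pins up at (292,145) and (343,145).

>>> drive_tool(moves=[0,0,0.012,0,-0.5,0,0,0.008,0,-0.5,0,0,0.003,0,-0.5,0,0,0.001,0,-0.5,0,0,0.001,0,-0.5,0,0,0.001,0,-0.5,0,0,0,0,-0.5,0,0,0,0,-0.5])

```text
time: 5.75
tool_pos: [0.469, 0.3349, 0.0174]
eef_rot: [[0.375, 0.927, 0.0], [0.927, -0.375, 0.0], [0.0, 0.0, -1.0]]
wrist_force: [0.7, -0.2, -0.1]
width: 0.0643
grasp_force: 0.0
```

>>> drive_tool(moves=[0,0,0.001,0,-0.5,0,0,0.001,0,-0.5,0,0,0,0,-0.35,0,0,0,0,-0.2,0,0,0,0,0.0,0,0,0,0,0.2,0,0,0,0,0.2,0,0,0,0,0.2])

```text
time: 6.75
tool_pos: [0.4689, 0.3348, 0.0155]
eef_rot: [[0.375, 0.927, 0.0], [0.927, -0.375, 0.0], [0.0, 0.0, -1.0]]
wrist_force: [-1.9, -0.7, 5.5]
width: 0.0512
grasp_force: 40.8
```

Run:
```python
from h import *
go(.469,.3348,.02,1.1897)
```

```text
t 6.75 pos [0.4689 0.3348 0.0155] yaw 1.187 shift [-0.      0.0001 -0.0045] turn -0.003 F [-1.9 -0.7  5.5] w 0.0512 gf 40.8 tilt [0. 0.]
```

>>> drive_tool(moves=[0,0,-0.02,0,0.2,0,0,-0.045,0,0.2,0,0,-0.055,0,0.2,-0.02,0.03,-0.045,0,0.2,-0.03,0.041,-0.01,0,0.2,-0.03,0.041,0,0,0.2,-0.03,0.041,0,0,0.2,-0.03,0.041,0,0,0.2])

```text
time: 7.75
tool_pos: [0.597, 0.1308, 0.1904]
eef_rot: [[0.375, 0.927, 0.0], [0.927, -0.375, 0.0], [0.0, 0.0, -1.0]]
wrist_force: [1.1, -0.3, -1.2]
width: 0.0513
grasp_force: 42.8
```

>>> drive_tool(moves=[-0.03,0.041,0,0,0.2,-0.03,0.041,0,0,0.2,-0.017,0.025,0,0,0.2,0,0,0,-0.1,0.2,0,0,0,-0.1,0.2,0,0,0,0,0.2,0,0,0,0,0.2,0,0,0,0,0.2])

```text
time: 8.75
tool_pos: [0.6667, 0.021, 0.1903]
eef_rot: [[0.184, 0.983, 0.0], [0.983, -0.184, -0.0], [-0.0, 0.0, -1.0]]
wrist_force: [0.5, -0.3, -1.1]
width: 0.0515
grasp_force: 42.8
```

Run:
```python
from h import *
p=env.read_camera("wrist"); save("w3.png",p["img"])
go(.549,.048,.2,1.39)
for n,z in (("stand",0),("post_top",.08),("seat",.03)):
    for r in env.pinpoint(p,n)[:2]: print(n,r["score"],np.round(r["xy"]),at(p,r["xy"],z).round(4))
u=proj(p,[.549,.048,.05]); c=[int(v) for v in u]; print(c)
x0=max(0,c[0]-110);y0=max(0,c[1]-90)
save("w3c.png",cv2.resize(p["img"][y0:y0+170,x0:x0+220],None,fx=3.5,fy=3.5,interpolation=cv2.INTER_CUBIC)); print(x0,y0)
```

```text
t 8.8 pos [0.6667 0.021  0.1903] yaw 1.386 shift [ 0.0049 -0.1207 -0.0097] turn -0.004 F [ 0.3 -0.6 -0.9] w 0.0514 gf 42.8 tilt [-0. -0.]
stand 0.87 [190. 216.] [0.5487 0.0408 0.    ]
post_top 0.62 [151. 235.] [0.5517 0.0446 0.08  ]
[164, 220]
54 130
```

View pics/w3c.png

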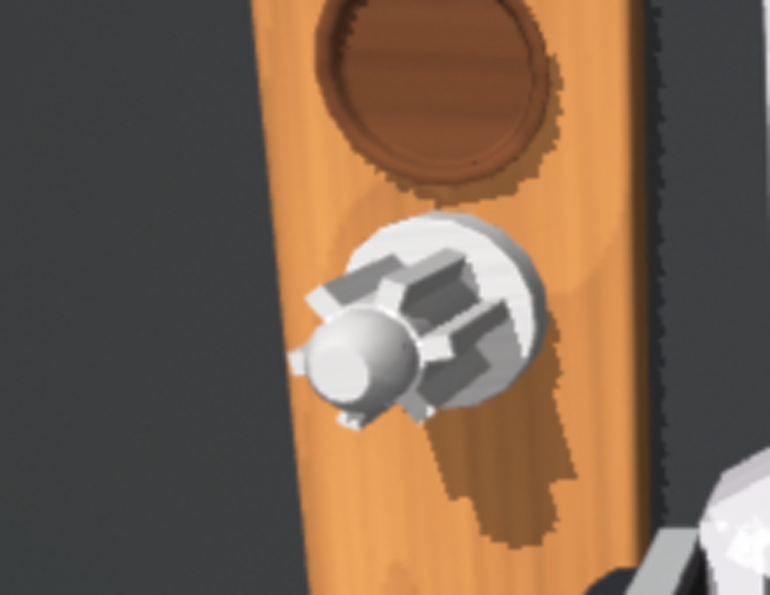

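The crop shows the post with its six splines, the cup above it, and both long edges of the base. I'll fit the spline angle and base yaw from those points.

Run:
```python
from h import *
from scipy.optimize import least_squares
p=env.read_camera("wrist")
f=lambda c,z: at(p,(np.array(c)/3.5+[54,130]-.35),z)[:2]
tips=np.array([f(c,.066) for c in [(314,292),(392,281),(450,346),(428,413),(350,425),(290,362)]])
# order is clockwise in picture
def res(v):
    out=[]
    for k,t in enumerate(tips):
        a=v[2]-k*np.pi/3; out+=list(t-v[:2]/1e3-.0175*np.array([np.cos(a),np.sin(a)]))
    return np.array(out)*1e3
c=tips.mean(0); a0=np.arctan2(*(tips[0]-c)[::-1])
r=least_squares(res,[c[0]*1e3,c[1]*1e3,a0]); print("centre",r.x[:2],"spline angle deg",np.degrees(r.x[2]),np.round(r.fun,1))
print("shaft top",f((338,372),.08))
for q in ([(252,0),(310,595)],[(631,0),(634,595)]):
    a,b=f(q[0],.018),f(q[1],.018); d=a-b; print("edge",a,b,np.degrees(np.arctan2(d[1],d[0])))
print("cup",f((432,70),.024))
sp=np.degrees(r.x[2])
print("mesh yaws",[round((sp+30+60*k)%360,1) for k in range(6)])
```

```text
centre [551.16858247  43.75624588] spline angle deg 116.6964636792275 [ 0.3 -0.5 -0.4 -0.3 -0.4 -0.4  0.2  0.7  0.3  0.1 -0.   0.4]
shaft top [0.55077346 0.04387289]
edge [0.52525434 0.12270795] [ 0.48942793 -0.02664521] 76.5109227021312
edge [0.6126661  0.10643272] [ 0.57525723 -0.04256509] 75.90607469786697
cup [0.5644881  0.09940869]
mesh yaws [np.float64(146.7), np.float64(206.7), np.float64(266.7), np.float64(326.7), np.float64(26.7), np.float64(86.7)]
```

Run:
```python
from h import *
p=env.read_camera("wrist"); s=env.read_state(); R=np.array(s["eef_rot"]); P=np.array(s["tool_pos"])
yaw=np.arctan2(R[1,0],R[0,0]); 
img=p["img"].astype(int); m=((img.min(2)>185)&(np.ptp(img,axis=2)<30))
# tab top far corners & edges, tab top plane z
z=P[2]-.0155+.010
for r in range(0,480,20):
    xs=np.nonzero(m[r])[0]; xs=xs[(xs>200)&(xs<450)]
    if len(xs):
        a,b=[(R.T@(at(p,(u,r),z)-P))[:2]*1e3 for u in (xs[0]-.5,xs[-1]+.5)]; print(r,xs[0],xs[-1],a.round(1),b.round(1))
col=np.nonzero(m[:,318])[0]; print("col",col[0],(R.T@(at(p,(318,col[0]-.5),z)-P))*1e3)
go(.551,.0438,.115,1.513)
save("w4.png",p["img"])
```

```text
140 273 363 [ 68.  -15.8] [68.  17.2]
160 274 363 [ 60.9 -15.7] [60.9 17.4]
180 274 362 [ 53.6 -16. ] [53.6 17.3]
200 275 361 [ 46.  -15.9] [46.  17.2]
220 201 361 [ 38.2 -44.7] [38.2 17.4]
240 277 360 [ 30.1 -15.6] [30.2 17.3]
260 271 355 [ 21.8 -18.3] [21.8 15.6]
280 254 383 [ 13.2 -25.5] [13.2 27.2]
300 259 380 [  4.2 -23.9] [ 4.3 26.4]
320 265 379 [ -5.  -21.8] [-4.9 26.5]
340 270 377 [-14.6 -20.1] [-14.5  26.1]
360 294 343 [-24.5 -10. ] [-24.5  11.8]
380 390 390 [-34.7  32.4] [-34.7  32.8]
420 447 449 [-56.5  59.9] [-56.5  61.2]
col 126 [73.00594428  0.67281418  5.4984662 ]
t 9.05 pos [0.6667 0.0209 0.1903] yaw 1.387 shift [ 0.0013 -0.118   0.0753] turn -0.126 F [-0.1 -0.4 -0.8] w 0.0512 gf 42.8 tilt [-0. -0.]
```

View pics/w4.png

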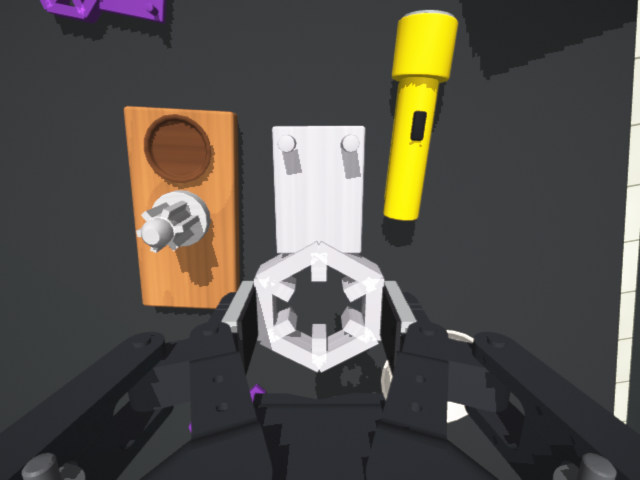

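The held plate is square in the hand, its tab end where expected (73 mm) and about 0.8 mm to the side, which I fold into the shift. Next I move over the post and stop above it.

>>> drive_tool(moves=[0,-0.03,0,0,0.2,0.0013,-0.045,0,0,0.2,0,-0.0438,0,0,0.2,0,0,0.03,-0.126,0.2,0,0,0.035,0,0.2,0,0,0.01,0,0.2,0,0,0,0,0.2,0,0,0,0,0.2])

```text
time: 10.05
tool_pos: [0.551, 0.0439, 0.1163]
eef_rot: [[0.058, 0.998, 0.001], [0.998, -0.058, 0.0], [0.0, 0.001, -1.0]]
wrist_force: [0.7, -0.3, -0.2]
width: 0.0511
grasp_force: 42.8
```

Run:
```python
from h import *
go(.5502,.0439,.0955,1.513)
p=env.read_camera("wrist"); 
save("w5.png",cv2.resize(p["img"][220:400,210:430],None,fx=3.5,fy=3.3,interpolation=cv2.INTER_CUBIC))
```

```text
t 10.05 pos [0.551  0.0439 0.1163] yaw 1.513 shift [-0.     -0.0008  0.0208] turn -0.0 F [ 0.7 -0.3 -0.2] w 0.0511 gf 42.8 tilt [0.001 0.   ]
```

View pics/w5.png

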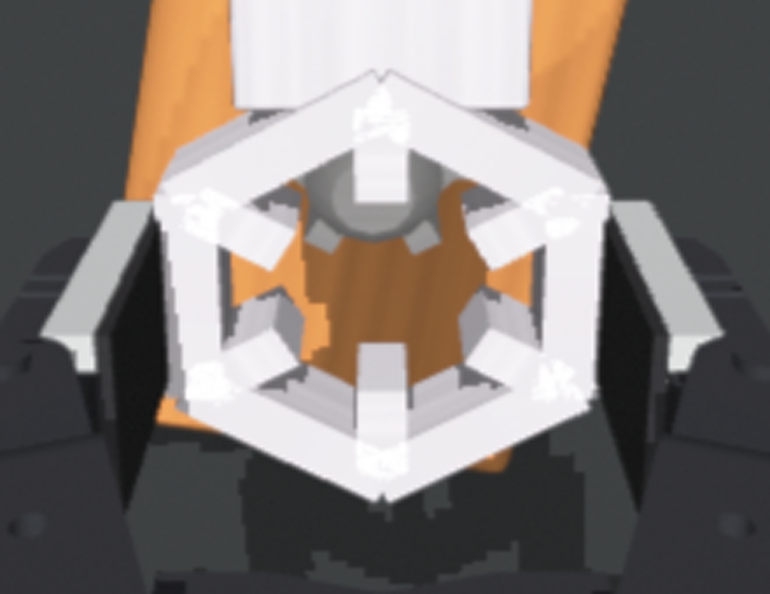

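Through the bore, the two near splines at (323,237) and (420,237) sit symmetric about the tooth, so the angle is right. The post is about 1 mm to the left (tool -y), so I correct that and descend to just above the splines.

>>> drive_tool(moves=[0,-0.0011,0.01,0,0.2,0,0,0.008,0,0.2,0,0,0.006,0,0.2,0,0,0.004,0,0.2,0,0,0.003,0,0.2,0,0,0,0,0.2,0,0,0,0,0.2,0,0,0,0,0.2])

```text
time: 11.1
tool_pos: [0.5492, 0.044, 0.0845]
eef_rot: [[0.058, 0.998, 0.0], [0.998, -0.058, 0.0], [0.0, 0.0, -1.0]]
wrist_force: [1.1, 0.3, -0.4]
width: 0.0514
grasp_force: 42.8
```

Run:
```python
from h import *
go(.5502,.0439,.0455,1.513)
p=env.read_camera("wrist"); 
save("w6.png",cv2.resize(p["img"][220:400,210:430],None,fx=3.5,fy=3.3,interpolation=cv2.INTER_CUBIC))
```

```text
t 11.1 pos [0.5492 0.044  0.0845] yaw 1.513 shift [-0.     0.001  0.039] turn -0.0 F [ 1.1  0.3 -0.4] w 0.0514 gf 42.8 tilt [0. 0.]
```

View pics/w6.png

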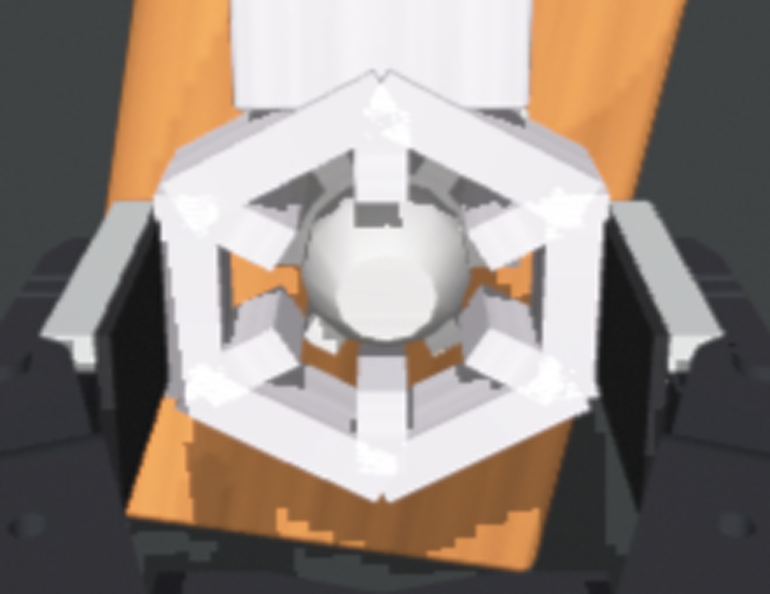

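The post top is at (386,290) against the bore centre at (382,285), so it is within about 0.5 mm. Next I ease onto the splines.

>>> drive_tool(moves=[0,0.0003,0.0015,0,0.2,0,0,0.0015,0,0.2,0,0,0.001,0,0.2,0,0,0.001,0,0.2,0,0,0.001,0,0.2,0,0,0.001,0,0.2,0,0,0.001,0,0.2,0,0,0,0,0.2])

```text
time: 12.15
tool_pos: [0.5493, 0.044, 0.0762]
eef_rot: [[0.058, 0.998, -0.0], [0.998, -0.058, -0.0], [-0.0, -0.0, -1.0]]
wrist_force: [-0.3, 0.1, 0.5]
width: 0.0513
grasp_force: 42.8
```

It is meshed 5 mm deep with no force.

>>> drive_tool(moves=[0,0,0.004,0,0.2,0,0,0.005,0,0.2,0,0,0.005,0,0.2,0,0,0.005,0,0.2,0,0,0.005,0,0.2,0,0,0.003,0,0.2,0,0,0.001,0,0.2,0,0,0,0,0.2])

```text
time: 13.15
tool_pos: [0.5494, 0.044, 0.0483]
eef_rot: [[0.058, 0.998, 0.0], [0.998, -0.058, -0.0], [-0.0, 0.0, -1.0]]
wrist_force: [-0.9, -0.7, -1.8]
width: 0.0513
grasp_force: 42.8
```

>>> drive_tool(moves=[0,0,0.001,0,0.2,0,0,0.0006,0,0.2,0,0,0.0004,0,0.2,0,0,0.0003,0,0.2,0,0,0.0002,0,0.2,0,0,0,0,0.2,0,0,0,0,0.2,0,0,0,0,0.2])

```text
time: 14.15
tool_pos: [0.5494, 0.0439, 0.0458]
eef_rot: [[0.058, 0.998, 0.0], [0.998, -0.058, 0.0], [0.0, 0.0, -1.0]]
wrist_force: [0.6, 0.1, -1.1]
width: 0.0511
grasp_force: 42.8
```

>>> drive_tool(moves=[0,0,0.0003,0,0.2,0,0,0.0002,0,0.2,0,0,0.0002,0,0.2,0,0,0.0002,0,0.2,0,0,0,0,0.2,0,0,0,0,0.2,0,0,0,0,0.2,0,0,0,0,0.2])

```text
time: 15.15
tool_pos: [0.5494, 0.0439, 0.0455]
eef_rot: [[0.058, 0.998, 0.0], [0.998, -0.058, -0.0], [0.0, 0.0, -1.0]]
wrist_force: [-3.4, -0.1, 12.9]
width: 0.0509
grasp_force: 44.3
```

The plate seats at z = 0.0455 as computed, with the underside at 30 mm and 13 N. I release it and go to the narrow plate.

>>> drive_tool(moves=[0,0,-0.0006,0,0.0,0,0,0,0,-0.2,0,0,0,0,-0.5,0,0,0,0,-0.5,0,0,-0.02,0,-0.5,0,0,-0.04,0,-0.5,0,0,-0.05,0,-0.5,0,0,-0.025,0,-0.5])

```text
time: 16.15
tool_pos: [0.5502, 0.044, 0.183]
eef_rot: [[0.058, 0.998, 0.003], [0.998, -0.058, 0.0], [0.0, 0.003, -1.0]]
wrist_force: [-0.1, -0.2, -0.4]
width: 0.064
grasp_force: 0.0
```

>>> drive_tool(moves=[-0.045,-0.0024,0,0,-0.7,-0.045,-0.0024,0,0,-0.7,-0.045,-0.0024,0,0,-0.7,-0.045,-0.0024,0,0,-0.7,-0.045,-0.0024,0,0,-0.7,-0.045,-0.0024,0,0,-0.7,-0.045,-0.0024,0,0,-0.7,-0.044,-0.0024,0,0,-0.7])

```text
time: 17.15
tool_pos: [0.509, -0.3148, 0.1804]
eef_rot: [[0.058, 0.998, -0.0], [0.998, -0.058, 0.0], [0.0, -0.0, -1.0]]
wrist_force: [0.5, -0.0, 0.2]
width: 0.0723
grasp_force: 0.0
```

>>> drive_tool(moves=[0,0,0,-0.15,-0.7,0,0,0,-0.15,-0.7,0,0,0,0,-0.7,0,0,0,0,-0.7,0,0,0,0,-0.7,0,0,0,0,-0.7,0,0,0,0,-0.7,0,0,0,0,-0.7])

```text
time: 18.15
tool_pos: [0.5094, -0.3133, 0.1805]
eef_rot: [[-0.239, 0.971, -0.0], [0.971, 0.239, 0.0], [0.0, -0.0, -1.0]]
wrist_force: [-0.0, -0.2, -0.1]
width: 0.0725
grasp_force: 0.0
```

Run:
```python
from h import *
p=env.read_camera("wrist"); save("w7.png",p["img"]); plate(p,"narrow")
o=fit(p,"narrow",(.509,-.313,-1.33)); go(o[0],o[1],.0155,o[2]+np.pi)
```

```text
narrow c [311. 216.] [ 0.5034 -0.3157] 0.8 tab [438.  44.] [ 0.5662 -0.1589] len 0.1689 yaw 1.19
narrow c [311. 216.] [ 0.5034 -0.3157] 0.8 tab [309. 287.] [ 0.5167 -0.3791] len 0.0648 yaw -1.363
narrow c [356.  81.] [ 0.5129 -0.1973] 0.68 tab [438.  44.] [ 0.5662 -0.1589] len 0.0657 yaw 0.624
narrow c [356.  81.] [ 0.5129 -0.1973] 0.68 tab [309. 287.] [ 0.5167 -0.3791] len 0.1818 yaw -1.549
narrow fit [ 0.504  -0.3157 -1.3612] err 0.035
t 18.3 pos [ 0.5094 -0.3133  0.1805] yaw 1.813 shift [-0.001  -0.0058  0.165 ] turn 0.032 F [-0.6  0.1 -0.7] w 0.0725 gf 0.0 tilt [ 0. -0.]
```

View pics/w7.png

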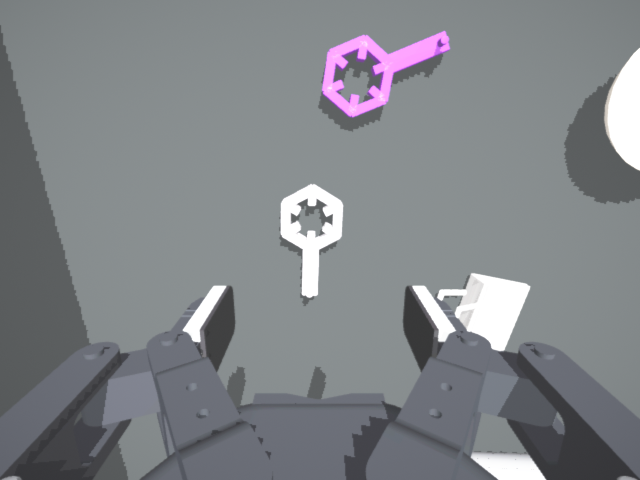

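The silver narrow plate is at (311,216) with its tab at (309,287). The purple one at (357,78) and the clamp at (490,310) are clear of the fingers.

>>> drive_tool(moves=[-0.001,-0.0063,0.03,0.032,-0.5,0,0,0.045,0,-0.5,0,0,0.04,0,-0.5,0,0,0.025,0,-0.5,0,0,0.015,0,-0.5,0,0,0.006,0,-0.5,0,0,0.003,0,-0.5,0,0,0,0,-0.5])

```text
time: 19.3
tool_pos: [0.5039, -0.3161, 0.0171]
eef_rot: [[-0.208, 0.978, 0.001], [0.978, 0.208, -0.001], [-0.001, 0.001, -1.0]]
wrist_force: [-0.4, 0.6, 0.4]
width: 0.0638
grasp_force: 0.0
```

Run:
```python
from h import *
go(.504,-.3157,.0155,1.7804)
```

```text
t 19.3 pos [ 0.5039 -0.3161  0.0171] yaw 1.781 shift [0.0003 0.0002 0.0016] turn 0.0 F [-0.4  0.6  0.4] w 0.0638 gf 0.0 tilt [ 0.001 -0.001]
```

>>> drive_tool(moves=[0,0,0.0006,0,-0.5,0,0,0,0,-0.35,0,0,0,0,-0.2,0,0,0,0,0.0,0,0,0,0,0.2,0,0,0,0,0.2,0,0,0,0,0.2,0,0,0,0,0.2])

```text
time: 20.3
tool_pos: [0.5037, -0.3159, 0.0165]
eef_rot: [[-0.209, 0.978, 0.0], [0.978, 0.209, -0.0], [-0.0, 0.0, -1.0]]
wrist_force: [-1.5, 0.4, 10.0]
width: 0.0512
grasp_force: 40.2
```

>>> drive_tool(moves=[0,0,-0.02,0,0.2,0,0,-0.04,0,0.2,0,0,-0.055,0,0.2,0,0,-0.05,0,0.2,0,0,0,0.13,0.2,0,0,0,0.138,0.2,0,0,0,0,0.2,0,0,0,0,0.2])

```text
time: 21.3
tool_pos: [0.5035, -0.3158, 0.1813]
eef_rot: [[0.055, 0.998, 0.0], [0.998, -0.055, -0.0], [-0.0, 0.0, -1.0]]
wrist_force: [1.0, -0.5, -1.3]
width: 0.051
grasp_force: 43.3
```

Run:
```python
from h import *
go(.5494,.0439,.18,1.513)
p=env.read_camera("wrist"); 
save("w8.png",cv2.resize(p["img"][220:400,210:430],None,fx=3.5,fy=3.3,interpolation=cv2.INTER_CUBIC))
a=cv2.imread("pics/w6.png"); b=cv2.imread("pics/w8.png")
cv2.imwrite("pics/cmp.png",cv2.resize(np.hstack([a,b]),(800,310)))
for im in (a,b):
    m=im.min(2)>185; m[:60]=0
    c=np.nonzero(m[:,340:425].any(1))[0]; print(c[0],c[-1]); r=np.nonzero(m[250,140:620])[0]; print(r[0]+140,r[-1]+140)
```

```text
t 21.3 pos [ 0.5035 -0.3158  0.1813] yaw 1.516 shift [0.3616 0.0261 0.0013] turn 0.003 F [ 1.  -0.5 -1.3] w 0.051 gf 43.3 tilt [ 0. -0.]
60 500
167 600
60 590
165 598
```

View pics/cmp.png

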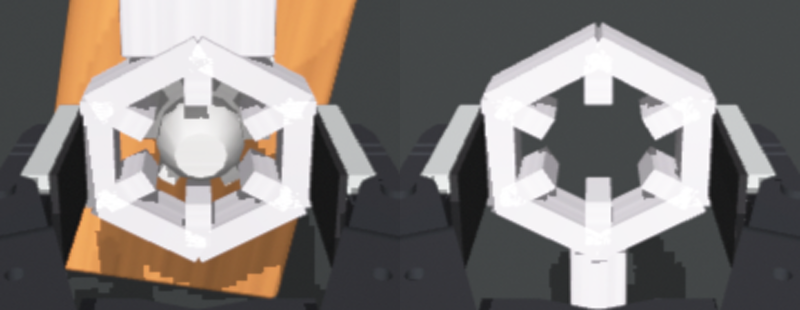

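Both plates sit identically in the hand: the tooth tips in the two crops agree within about a pixel. So I can use the same post pose.

>>> drive_tool(moves=[0.0452,0.0033,0,0.003,0.2,0.0452,0.0033,0,0,0.2,0.0452,0.0033,0,0,0.2,0.0452,0.0033,0,0,0.2,0.0452,0.0033,0,0,0.2,0.0452,0.0033,0,0,0.2,0.0452,0.0033,0,0,0.2,0.0452,0.0033,0,0,0.2])

```text
time: 22.35
tool_pos: [0.5519, 0.045, 0.1809]
eef_rot: [[0.059, 0.998, -0.0], [0.998, -0.059, -0.0], [-0.0, -0.0, -1.0]]
wrist_force: [0.1, 0.3, -0.6]
width: 0.0509
grasp_force: 43.3
```

>>> drive_tool(moves=[0,0,0.03,0,0.2,0,0,0.025,0,0.2,0,0,0.01,0,0.2,0,0,0,0,0.2,0,0,0,0,0.2,0,0,0,0,0.2,0,0,0,0,0.2,0,0,0,0,0.2])

```text
time: 23.35
tool_pos: [0.5519, 0.0435, 0.1162]
eef_rot: [[0.061, 0.998, 0.0], [0.998, -0.061, -0.0], [0.0, 0.0, -1.0]]
wrist_force: [0.4, 0.1, -1.5]
width: 0.0513
grasp_force: 43.3
```

Run:
```python
from h import *
go(.5494,.0439,.0585,1.513)
```

```text
t 23.35 pos [0.5519 0.0435 0.1162] yaw 1.51 shift [ 0.0003 -0.0026  0.0577] turn -0.003 F [ 0.4  0.1 -1.5] w 0.0513 gf 43.3 tilt [ 0. -0.]
```

>>> drive_tool(moves=[0.0003,-0.0026,0,-0.003,0.2,0,0,0,0,0.2,0,0,0.012,0,0.2,0,0,0.009,0,0.2,0,0,0.006,0,0.2,0,0,0.003,0,0.2,0,0,0,0,0.2,0,0,0,0,0.2])

```text
time: 24.35
tool_pos: [0.5494, 0.044, 0.0861]
eef_rot: [[0.058, 0.998, 0.0], [0.998, -0.058, -0.0], [0.0, 0.0, -1.0]]
wrist_force: [0.2, 0.1, -1.2]
width: 0.0509
grasp_force: 43.3
```

>>> drive_tool(moves=[0,0,0.0015,0,0.2,0,0,0.0015,0,0.2,0,0,0.001,0,0.2,0,0,0.001,0,0.2,0,0,0.001,0,0.2,0,0,0.001,0,0.2,0,0,0.001,0,0.2,0,0,0,0,0.2])

```text
time: 25.35
tool_pos: [0.5492, 0.044, 0.0778]
eef_rot: [[0.058, 0.998, -0.0], [0.998, -0.058, -0.0], [-0.0, -0.0, -1.0]]
wrist_force: [0.2, 0.4, -0.7]
width: 0.0512
grasp_force: 43.3
```

Meshed about 5 mm deep with no force (underside near 0.061). I carry on to about 0.0595, then go slowly.

>>> drive_tool(moves=[0,0,0.004,0,0.2,0,0,0.004,0,0.2,0,0,0.004,0,0.2,0,0,0.004,0,0.2,0,0,0.0015,0,0.2,0,0,0.0005,0,0.2,0,0,0,0,0.2,0,0,0,0,0.2])

```text
time: 26.35
tool_pos: [0.5493, 0.044, 0.06]
eef_rot: [[0.058, 0.998, 0.0], [0.998, -0.058, 0.0], [0.0, 0.0, -1.0]]
wrist_force: [0.0, 1.1, -1.4]
width: 0.0512
grasp_force: 43.3
```

>>> drive_tool(moves=[0,0,0.0004,0,0.2,0,0,0.0004,0,0.2,0,0,0.0003,0,0.2,0,0,0.0002,0,0.2,0,0,0,0,0.2,0,0,0,0,0.2,0,0,0,0,0.2,0,0,0,0,0.2])

```text
time: 27.35
tool_pos: [0.5492, 0.044, 0.0586]
eef_rot: [[0.058, 0.998, -0.0], [0.998, -0.058, -0.0], [-0.0, -0.0, -1.0]]
wrist_force: [-0.9, -0.4, -1.2]
width: 0.0515
grasp_force: 43.3
```

>>> drive_tool(moves=[0,0,0.0003,0,0.2,0,0,0.0002,0,0.2,0,0,0.0002,0,0.2,0,0,0,0,0.2,0,0,0,0,0.2,0,0,0,0,0.2,0,0,0,0,0.2,0,0,0,0,0.2])

```text
time: 28.35
tool_pos: [0.5493, 0.044, 0.0585]
eef_rot: [[0.058, 0.998, 0.0], [0.998, -0.058, -0.0], [0.0, 0.0, -1.0]]
wrist_force: [-2.5, -0.4, 13.0]
width: 0.0512
grasp_force: 44.8
```

It is home at 0.0585 with 13 N. I relieve, release and withdraw.

>>> drive_tool(moves=[0,0,-0.0005,0,0.0,0,0,0,0,-0.2,0,0,0,0,-0.5,0,0,0,0,-0.5,0,0,-0.02,0,-0.5,0,0,-0.04,0,-0.5,0,0,-0.05,0,-0.5,0,0,-0.04,0,-0.5])

```text
time: 29.35
tool_pos: [0.5493, 0.044, 0.2102]
eef_rot: [[0.058, 0.998, 0.001], [0.998, -0.058, 0.0], [0.0, 0.001, -1.0]]
wrist_force: [0.2, -0.2, 0.3]
width: 0.0641
grasp_force: 0.0
```

>>> drive_tool(moves=[0,0.05,0,0,-0.5,0,0.05,0,0,-0.5,0,0.04,0,0,-0.5,0,0,0,0,-0.5,0,0,0,0,-0.5,0,0,0,0,-0.5,0,0,0,0,-0.5,0,0,0,0,-0.5])

```text
time: 30.35
tool_pos: [0.6888, 0.0359, 0.2087]
eef_rot: [[0.058, 0.998, 0.0], [0.998, -0.058, -0.0], [0.0, 0.0, -1.0]]
wrist_force: [0.8, -0.2, 0.2]
width: 0.0639
grasp_force: 0.0
```

Run:
```python
from h import *
p=env.read_camera("side"); a=p["img"][170:310,230:410]
q=env.read_camera("wrist"); b=q["img"][80:360,60:340]
save("fin.png",np.hstack([cv2.resize(a,(450,350),interpolation=cv2.INTER_CUBIC),cv2.resize(b,(350,350))]))
```

```text
(no output)
```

View pics/fin.png

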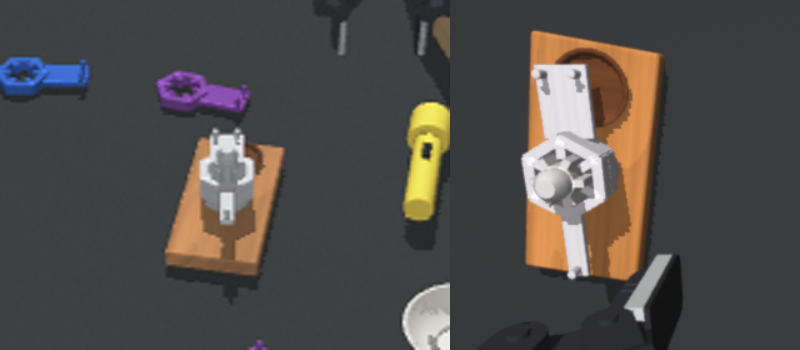

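Both plates are stacked flat on the post. The broad tab is over the cup at (575,80), the narrow tab points the opposite way at (575,270), and the bystanders are untouched.

```bash
python3 -c "
from workcell import env
print(env.hand_in())"
```

```text
the job is handed in; nothing more can be done
None
```

I built the key stand and handed it in at about 30 s: the broad plate is home with its tab over the cup end, the narrow plate is flat on it pointing the opposite way, both meshed (about 13 N when seated), and nothing else was moved.

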